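# Swap guards on the twin marking stations

## Task

The red-handled marking station has just been loaded with a fresh brass plate: slide its guard fully shut. Then slide the blue-handled station's guard fully open, so that its finished plate can be taken out, and let go, leaving the red one shut.

Things in the scene. Friction and masses are not known exactly. Their poses are not given: they have to be found in the camera images.
- red_guard (a joint): guard of the red-handled station: white-framed clear panel, 150 mm long, 172 mm wide, sliding level on straight rails along the station. In m: 0 = fully shut (over the bay nearer the robot), growing to 0.125 = fully open, at the dark end stops on the rails (away from the robot, over the green casing). Starts at 0.07 to 0.12. Stays where left; 3 to 5 N to push.
- red_handle (a point): centre of the red handle crossbar on the guard, 116 mm above the table: 18 mm thick along the slide, 90 mm long, 22 mm tall, on two end posts, 33 mm from here down to the flat panel. Rides with the guard. x: level, along the slide, opening way; y along the bar; z up. Its grey station (290 x 180 mm, rails 74 mm up) is fixed, yawed up to 15 degrees, on either side.
- blue_guard (a joint): guard of the blue-handled station: white-framed clear panel, 150 mm long, 172 mm wide, sliding level on straight rails along the station. In m: 0 = fully shut (over the bay nearer the robot), growing to 0.125 = fully open, at the dark end stops on the rails (away from the robot, over the green casing). Starts at 0 to 0.015. Stays where left; 3 to 5 N to push.
- blue_handle (a point): centre of the blue handle crossbar on the guard, 116 mm above the table: 18 mm thick along the slide, 90 mm long, 22 mm tall, on two end posts, 33 mm from here down to the flat panel. Rides with the guard. x: level, along the slide, opening way; y along the bar; z up. Its grey station (290 x 180 mm, rails 74 mm up) is fixed, yawed up to 15 degrees, on either side.

How it is judged:
By the outcome, as a careful person would: the job done as asked, in the order asked, and still so for the second after the job is handed in, with the robot touching nothing.
It also fails if it takes over 48 s, if anything falls off the work surface, if the arm or the gripper's body presses on something with over 40 N, if the wrist force passes 120 N, or if a joint passes its speed limit or range.

## Robot

A 7-joint arm with a two-finger parallel gripper is mounted at the origin on the work surface. World frame = base frame: x ahead of the robot, y to its left, z up, the work surface at z = 0. Lengths are in m, angles in rad, forces in N, time in s.
With the tool pointing down it reaches from about 0.35 to 0.9 m from the base axis. Payload 7.2 kg.
Tool frame: the origin (TCP) lies at the very end of the fingers, on their centre line; the grasp point (between the pads) lies 19 mm behind it; z points along the fingers, y is the line along which they close (so a half turn about z gives the same grasp; the last joint's range is limited). The gripper opens to 88 mm and grips with 3 to 60 N. Pads are 20 mm wide; open, the fingers measure 115 mm over their backs; the gripper's body (75 mm by 178 mm) begins 61 mm behind the grasp point.
Start: joints at [1.218, 0.411, -0.013, 1.596, 0.006, 1.134, -0.082], TCP at [0.176, -0.6, 0.223] pointing down, gripper open.
Joint ranges: [-2.95, 2.95], [-0.29, 1.99], [-1.47, 1.44], [0.14, 2.54], [-1.03, 4.17], [0.13, 1.85], [-2.86, 2.86]. Speed limits (rad/s): [2.39, 2.39, 3.01, 3.01, 3.14, 3.14, 3.14].

## Interface

Orientations are given as a unit quaternion [x, y, z, w].
In Python, from cell import ctrl, status, read_camera, get_calibration gives the robot as it stands (ctrl), with the cameras as plain functions and the readings (status).
- The arm moves only by the tool steer_hand, called after "Call:" in YAML: its name, and indented under it one key for each argument. Schema: {"type":"object","properties":{"moves":{"type":"array","items":{"type":"array","prefixItems":[{"type":"array","items":{"type":"number"},"minItems":3,"maxItems":3},{"type":"array","items":{"type":"number"},"minItems":3,"maxItems":3}],"minItems":2,"maxItems":2},"minItems":1,"maxItems":20},"finger_gap":{"type":"number"},"only":{"type":"string"},"quiet":{"type":"boolean"},"lines":{"type":"string"}},"required":["moves"],"additionalProperties":false}. moves is a list of rows, 1 to 20 of them, each written [[dx, dy, dz], [rx, ry, rz]]: dx, dy, dz in fractions of the full range, 1 being 1 m, then a rotation vector rx, ry, rz in normalised numbers (1 is pi rad); each row is the pose to reach, as a shift and turn from the pose commanded when the call began, along the tool's axes at that moment; what a row does not reach only later rows make up. A row lasts 1/8 s, in which the tool goes at most 0.0625 m and 0.188 rad, less where a joint would pass 70% of its speed; a pose out of reach is approached as far as the arm can. finger_gap is the finger opening in m, set as the call begins (left out keeps the last). The fingers move at their own pace and stop on an object; the grip force is fixed at half the most. Time passes only in rows, so rows that do not move let the fingers close. The tool returns the time, the measured TCP pose, the force, the opening and the grip force at its end. only (a regular expression) keeps the lines of the reply that match it, lines (a string "A,B") keeps lines A to B, and quiet returns only ok. A shift or turn number past 1, either way, is cut back to 1. Input that does not fit is refused with a message, and nothing moves.
- status.read_state(): the state, without advancing time (a new reading comes with each control period).
- read_camera(name): name is "scene" or "top" or "wrist"; returns the picture (400x640x3 uint8, red, green, blue); there is no depth.
- get_calibration(name): a dict with "fx", "fy", "cx", "cy" (pixels), "world_to_cam" (4x4, takes a point from world to camera coordinates); the wrist camera has in their place "hand_eye" (4x4, takes a point from camera to tool coordinates, whose origin is the TCP and whose axes are the flange's). Camera axes: x right, y down, z forward; pixel columns grow to the right and rows downward; lengths in m; the calibration is good to about 2 mm. A picture is of the moment at which its call begins: read the wrist's pose just before it. get_calibration takes no time and is no camera call.
- ctrl.finish_job(): hands the job in; it is judged then, once.
The state is a dict: "time_s": time; "qpos": joint angles; "qd": joint speeds; "tau": joint torques, N m; "ee_pos": TCP position; "orientation": TCP orientation; "force": force on the tool from outside, world axes, zero at the start; "torque": the same for the moment, N m; "gripper_width": finger opening in m; "grasp_force": force on a finger pad.
Only numpy, scipy, OpenCV 4.12 (cv2) and the standard library are available. Lean on these libraries where they do the work, as an engineer would, in place of code of your own. Each camera call takes 0.05 s, during which the arm holds its last target. There are 200 camera calls.

## Working session

There is one attempt and no reset: what is moved stays moved. The work goes in short steps, Python scripts to look and compute and a tool call to move; the robot and the scene stay as the last step left them, time stands still between calls to the robot, and variables do not carry over. Pictures are saved under pics/ and viewed, at most 10 in all, crops included, and the job is handed in when it is done.

```bash
ls; mkdir -p pics
```

Run:
```python
from cell import ctrl, status, read_camera, get_calibration
import cv2
for n in("scene","top"):
    cv2.imwrite(f"pics/{n}0.png",cv2.cvtColor(read_camera(n),cv2.COLOR_RGB2BGR)); print(n,get_calibration(n))
s=status.read_state();print(s)
```

```text
cell.py
pics
scene {'fx': 371.5282127183709, 'fy': 371.5282127183709, 'cx': 311.9528367673584, 'cy': 197.35565549700866, 'world_to_cam': array([[ 0.87558683,  0.48286637, -0.01370279, -0.44003345],
       [ 0.33756691, -0.63191209, -0.69766445, -0.09264257],
       [-0.34553766,  0.6062402 , -0.71629361,  0.91924131],
       [ 0.        ,  0.        ,  0.        ,  1.        ]])}
top {'fx': 425.1980253636255, 'fy': 425.1980253636255, 'cx': 324.15847906727987, 'cy': 201.23618315186465, 'world_to_cam': array([[ 0.02330961, -0.99946302,  0.02302888, -0.02865143],
       [-0.98053076, -0.02734848, -0.19445175,  0.52156816],
       [ 0.19497714, -0.01804793, -0.98064172,  0.9437358 ],
       [ 0.        ,  0.        ,  0.        ,  1.        ]])}
{'time_s': 0.1, 'qpos': array([ 1.21776129,  0.41178451, -0.01272428,  1.59694513,  0.00559444,
        1.13430768, -0.08222233]), 'qd': array([-0.00018611, -0.0015684 ,  0.00109719, -0.00184754, -0.00067195,
       -0.00097127,  0.00054314]), 'tau': array([ 4.18691867e-03, -5.89092851e+01,  6.44415580e-01, -2.91708326e+01,
       -5.37597039e-02,  1.44470771e-02,  7.53164477e-05]), 'ee_pos': array([ 0.1754695 , -0.59939221,  0.2219214 ]), 'orientation': array([ 9.89874751e-01,  1.41941824e-01, -1.44179229e-04, -6.89665491e-04]), 'force': array([-0.61474439,  0.07421055, -0.65409932]), 'torque': array([ 0.01715269, -0.02179572, -0.02582519]), 'grasp_force': 0.0, 'gripper_width': 0.08768611902767233}
```

View pics/top0.png

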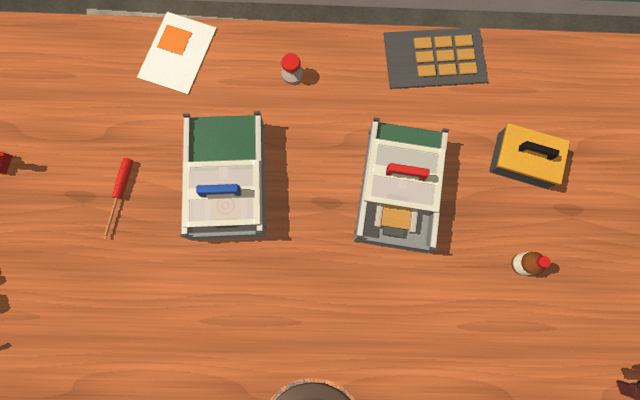

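View pics/scene0.png

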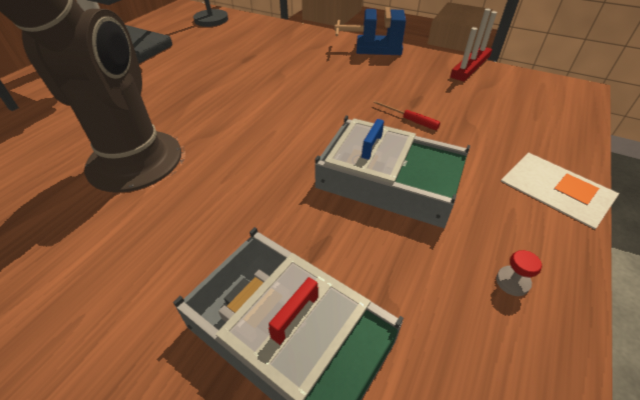

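Top view: the red handle is at about (408,171) with its guard open. The blue handle is at about (219,189), with its guard nearly shut. I'll enlarge both.

Run:
```python
import cv2
i=cv2.imread("pics/top0.png")
a=cv2.resize(i[105:255,345:460],None,fx=3.4,fy=3.4,interpolation=cv2.INTER_CUBIC)
b=cv2.resize(i[105:255,170:285],None,fx=3.4,fy=3.4,interpolation=cv2.INTER_CUBIC)
cv2.imwrite("pics/crop1.png",cv2.hconcat([b,a]))
```

Create h.py:
```python
import numpy as np, cv2
from cell import ctrl, status, read_camera, get_calibration
from scipy.spatial.transform import Rotation as R
def px2w(name,uv,z):
    c=get_calibration(name);W=c["world_to_cam"];Rm=W[:3,:3];o=-Rm.T@W[:3,3]
    d=Rm.T@np.array([(uv[0]-c["cx"])/c["fx"],(uv[1]-c["cy"])/c["fy"],1]);return o+d*(z-o[2])/d[2]
def mask(img,col):
    h=cv2.cvtColor(img,cv2.COLOR_RGB2HSV)
    if col=="red": return (((h[...,0]<6)|(h[...,0]>174))&(h[...,1]>170)&(h[...,2]>80))
    return ((h[...,0]>100)&(h[...,0]<125)&(h[...,1]>130)&(h[...,2]>60))
def rel(p,yaw=None):
    """shift in tool axes to world point p; yaw = desired tool-y heading"""
    s=status.read_state();T=R.from_quat(s["orientation"]);print("ee",s["ee_pos"].round(4),"t",s["time_s"],"toolx",T.as_matrix()[:,0].round(3),"tooly",T.as_matrix()[:,1].round(3))
    print("shift",T.inv().apply(np.array(p)-s["ee_pos"]).round(4))
```

Run:
```python
from h import *
i=cv2.cvtColor(cv2.imread("pics/top0.png"),cv2.COLOR_BGR2RGB)
for col,x0,x1 in(("red",375,440),("blue",185,255)):
    m=mask(i,col)[140:215,x0:x1].astype(np.uint8); v,u=np.nonzero(m); 
    print(col,len(u),cv2.minAreaRect(np.c_[u+x0,v+140].astype(np.float32)),u.mean()+x0,v.mean()+140)
for n,z,pts in (("blue rail",.08,[(185,116),(258,115),(183,236),(263,235)]),("red rail",.08,[(376,122),(446,130),(358,243),(437,250)]),("handles",.127,[(219,189),(408,170)])):
    for p in pts: print(n,p,px2w("top",p,z).round(4))
```

```text
red 370 ((407.114501953125, 171.24459838867188), (41.825660705566406, 11.475090980529785), 8.61564826965332) 407.4891891891892 170.22162162162164
blue 309 ((216.9951934814453, 188.38018798828125), (7.713832378387451, 40.24781799316406), 87.70938873291016) 216.88349514563106 188.3527508090615
blue rail (185, 116) [0.7113 0.3167 0.08  ]
blue rail (258, 115) [0.7194 0.1461 0.08  ]
blue rail (183, 236) [0.4291 0.2966 0.08  ]
blue rail (263, 235) [0.4359 0.1198 0.08  ]
red rail (376, 122) [ 0.711 -0.133  0.08 ]
red rail (446, 130) [ 0.6964 -0.2991  0.08  ]
red rail (358, 243) [ 0.4235 -0.0926  0.08  ]
red rail (437, 250) [ 0.4124 -0.2696  0.08  ]
handles (219, 189) [0.5277 0.2138 0.127 ]
handles (408, 170) [ 0.5824 -0.1969  0.127 ]
```

View pics/crop1.png

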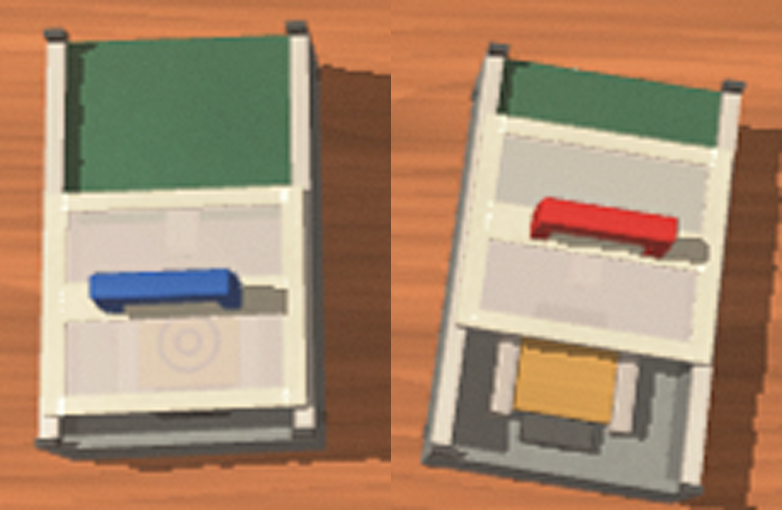

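The crop shows the bar-top centres at about (407.9,170.3) for red and (218.2,188) for blue. The slides are yawed about −7° and +4.7°. The plan is to straddle each bar with partly closed fingers and push.

Run:
```python
from h import *
for a,b in(((386.8,167.6),(429.1,174.1)),((196.5,189.1),(240,187.6))):
    A,B=px2w("top",a,.127),px2w("top",b,.127);d=A-B;print((A+B)/2,"yaw",np.degrees(np.arctan2(-d[0],d[1])))
rel([.582,-.197,.2])
```

```text
[ 0.58044012 -0.19672234  0.127     ] yaw -7.35088815895896
[0.5291209  0.21542318 0.127     ] yaw 3.679399496306618
ee [ 0.1755 -0.5994  0.2219] t 0.1 toolx [ 0.96   0.281 -0.   ] tooly [ 0.281 -0.96  -0.001]
shift [ 0.5032 -0.2719  0.0223]
```

Careful with the scale: turns go in shares of pi rad. That gives: -1.16 rad / 3.1416 = -0.3692.

Call:
steer_hand:
  moves:
    - [[0.1,-0.05,0.005],[0,0,-0.0637]]
    - [[0.25,-0.135,0.01],[0,0,-0.191]]
    - [[0.4,-0.22,0.015],[0,0,-0.3183]]
    - [[0.5,-0.27,0.022],[0,0,-0.3692]]
    - [[0.503,-0.272,0.022],[0,0,-0.3692]]
    - [[0.503,-0.272,0.022],[0,0,-0.3692]]
    - [[0.503,-0.272,0.022],[0,0,-0.3692]]
    - [[0.503,-0.272,0.022],[0,0,-0.3692]]
    - [[0.503,-0.272,0.022],[0,0,-0.3692]]
    - [[0.503,-0.272,0.022],[0,0,-0.3692]]
    - [[0.503,-0.272,0.022],[0,0,-0.3692]]
    - [[0.503,-0.272,0.022],[0,0,-0.3692]]
    - [[0.503,-0.272,0.022],[0,0,-0.3692]]
    - [[0.503,-0.272,0.022],[0,0,-0.3692]]
  finger_gap: 0.05

```text
time_s: 1.85
ee_pos: [0.5814, -0.1986, 0.2009]
orientation: [0.751, 0.661, -0.0, 0.0]
force: [0.2, 0.2, -0.4]
gripper_width: 0.0496
grasp_force: 0.0
```

Run:
```python
from h import *
rel([.581,-.197,.097])
s=status.read_state();i=read_camera("wrist");c=get_calibration("wrist");print(c)
cv2.imwrite("pics/w1.png",cv2.cvtColor(i,cv2.COLOR_RGB2BGR))
```

```text
ee [ 0.5814 -0.1986  0.2009] t 1.85 toolx [ 0.127  0.992 -0.   ] tooly [ 0.992 -0.127  0.   ]
shift [ 0.0016 -0.0006  0.1039]
{'fx': 282.5542874224799, 'fy': 282.5542874224799, 'cx': 315.4281548808908, 'cy': 196.62253793664658, 'hand_eye': array([[ 1.35924429e-04, -9.68088493e-01, -2.50608561e-01,
         6.87622455e-02],
       [ 9.99999045e-01,  4.76262395e-04, -1.29740119e-03,
         1.13048761e-03],
       [ 1.37535459e-03, -2.50608145e-01,  9.68087633e-01,
        -1.62370883e-01],
       [ 0.00000000e+00,  0.00000000e+00,  0.00000000e+00,
         1.00000000e+00]])}
```

View pics/w1.png

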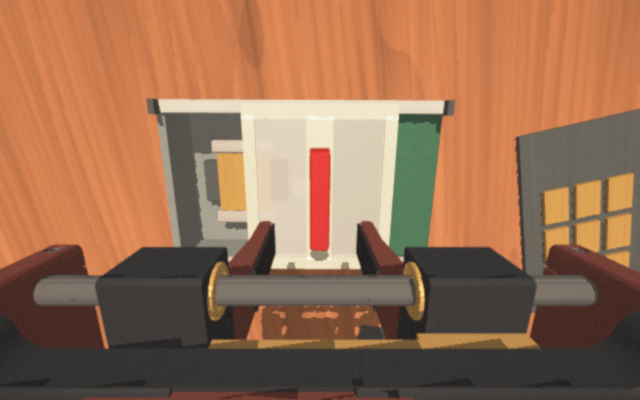

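The wrist view shows the red bar at columns 309–330, rows 148–250. It is upright and midway between the fingers, with the slide level in the image. I'll check its position from here.

Add to h.py:
```python
def w2(uv,z):
    s=status.read_state();c=get_calibration("wrist");H=c["hand_eye"];T=R.from_quat(s["orientation"]).as_matrix()
    o=s["ee_pos"]+T@H[:3,3];d=T@H[:3,:3]@np.array([(uv[0]-c["cx"])/c["fx"],(uv[1]-c["cy"])/c["fy"],1]);return o+d*(z-o[2])/d[2]
```

Run:
```python
from h import *
for p in((319.5,149),(319.5,250),(319.5,198)):print(w2(p,.127).round(4))
for p in((164,106),(445,106)):print(w2(p,.08).round(4))
```

```text
[ 0.5918 -0.151   0.127 ]
[ 0.5806 -0.2411  0.127 ]
[ 0.5866 -0.1926  0.127 ]
[ 0.4494 -0.0959  0.08  ]
[ 0.7158 -0.13    0.08  ]
```

Call:
steer_hand:
  moves:
    - [[0.002,0.003,0.05],[0,0,0]]
    - [[0.002,0.003,0.08],[0,0,0]]
    - [[0.002,0.003,0.1],[0,0,0]]
    - [[0.002,0.003,0.104],[0,0,0]]
    - [[0.002,0.003,0.104],[0,0,0]]
    - [[0.002,0.003,0.104],[0,0,0]]

```text
time_s: 2.65
ee_pos: [0.5859, -0.1961, 0.0979]
orientation: [0.75, 0.661, 0.001, 0.001]
force: [1.6, 0.0, 0.0]
gripper_width: 0.05
grasp_force: 0.0
```

Call:
steer_hand:
  moves:
    - [[0,-0.01,0],[0,0,0]]
    - [[0,-0.02,0],[0,0,0]]
    - [[0,-0.035,0],[0,0,0]]
    - [[0,-0.05,0],[0,0,0]]
    - [[0,-0.06,0],[0,0,0]]
    - [[0,-0.07,0],[0,0,0]]
    - [[0,-0.07,0],[0,0,0]]

```text
time_s: 3.52
ee_pos: [0.5141, -0.1873, 0.0964]
orientation: [0.75, 0.661, -0.001, -0.001]
force: [-0.6, -0.4, 0.7]
gripper_width: 0.0502
grasp_force: 0.0
```

Call:
steer_hand:
  moves:
    - [[0,-0.005,0],[0,0,0]]
    - [[0,-0.01,0],[0,0,0]]
    - [[0,-0.015,0],[0,0,0]]

```text
time_s: 3.9
ee_pos: [0.5004, -0.1854, 0.0964]
orientation: [0.75, 0.661, -0.0, -0.0]
force: [3.9, -1.1, -2.1]
gripper_width: 0.0502
grasp_force: 1.4
```

Run:
```python
from h import *
i=read_camera("top")
cv2.imwrite("pics/t2.png",cv2.resize(cv2.cvtColor(i,cv2.COLOR_RGB2BGR)[90:290,320:520],None,fx=3,fy=3))
```

```text
(no output)
```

View pics/t2.png

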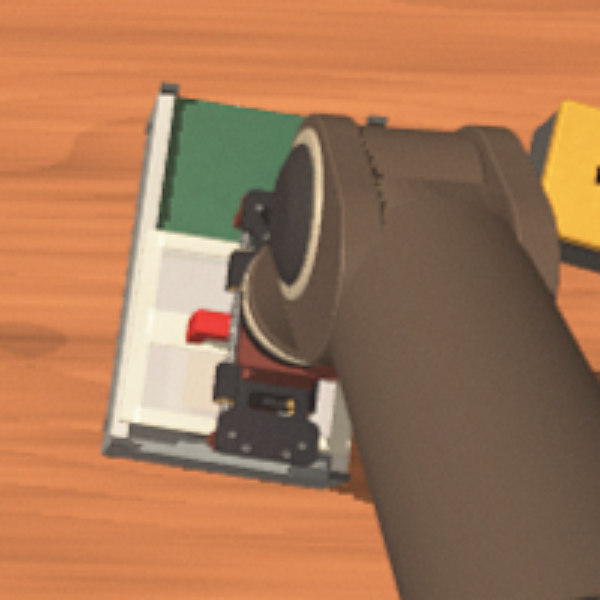

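The guard rides along and its near edge, around (170,425) in the crop, is close to the front of the station. I'll continue gently to the stop.

Call:
steer_hand:
  moves:
    - [[0,-0.004,0],[0,0,0]]
    - [[0,-0.007,0],[0,0,0]]
    - [[0,-0.007,0],[0,0,0]]

```text
time_s: 4.32
ee_pos: [0.4933, -0.1842, 0.0966]
orientation: [0.75, 0.661, -0.0, -0.0]
force: [0.7, -0.0, 0.4]
gripper_width: 0.0498
grasp_force: 0.1
```

Call:
steer_hand:
  moves:
    - [[0,-0.003,0],[0,0,0]]
    - [[0,-0.006,0],[0,0,0]]
    - [[0,-0.006,0],[0,0,0]]

```text
time_s: 4.7
ee_pos: [0.4893, -0.1835, 0.0969]
orientation: [0.75, 0.661, 0.001, 0.001]
force: [6.8, -1.1, -4.2]
gripper_width: 0.05
grasp_force: 3.6
```

Call:
steer_hand:
  moves:
    - [[0,-0.003,0],[0,0,0]]
    - [[0,-0.005,0],[0,0,0]]
    - [[0,-0.005,0],[0,0,0]]

```text
time_s: 5.08
ee_pos: [0.4894, -0.1834, 0.0977]
orientation: [0.75, 0.661, 0.004, 0.005]
force: [22.4, -3.8, -15.3]
gripper_width: 0.0505
grasp_force: 11.4
```

Firm stop at 22 N, so the red guard is shut. I'll back off, centre on the bar, lift and check.

Call:
steer_hand:
  moves:
    - [[0,0.01,0],[0,0,0]]
    - [[0,0.02,0],[0,0,0]]
    - [[0,0.02,0],[0,0,0]]
    - [[0,0.02,-0.05],[0,0,0]]
    - [[0,0.02,-0.1],[0,0,0]]
    - [[0,0.02,-0.11],[0,0,0]]
    - [[0,0.02,-0.11],[0,0,0]]

```text
time_s: 5.95
ee_pos: [0.5024, -0.1855, 0.2067]
orientation: [0.75, 0.661, -0.0, 0.0]
force: [0.8, -0.1, -0.3]
gripper_width: 0.0496
grasp_force: 0.0
```

Run:
```python
from h import *
i=read_camera("wrist")
cv2.imwrite("pics/w2.png",cv2.cvtColor(i,cv2.COLOR_RGB2BGR))
rel([.529,.214,.2])
```

```text
ee [ 0.5019 -0.1854  0.2057] t 6.0 toolx [ 0.126  0.992 -0.   ] tooly [ 0.992 -0.126 -0.002]
shift [ 0.3996 -0.0234  0.0057]
```

View pics/w2.png

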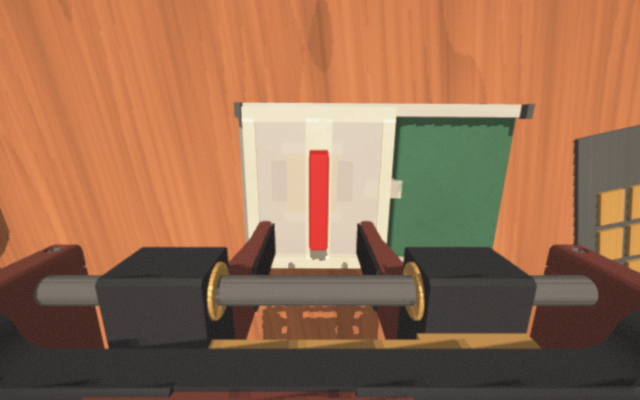

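The red guard's left edge, column 240, is flush with the station's near end: it is shut. Next is blue, turning about −0.2 rad.

In the tool's units: -0.2 rad / 3.1416 = -0.0637.

Call:
steer_hand:
  moves:
    - [[0.05,-0.003,0],[0,0,-0.0159]]
    - [[0.1,-0.006,0],[0,0,-0.0318]]
    - [[0.16,-0.01,0],[0,0,-0.0477]]
    - [[0.22,-0.013,0],[0,0,-0.0637]]
    - [[0.28,-0.018,0],[0,0,-0.0637]]
    - [[0.34,-0.021,0],[0,0,-0.0637]]
    - [[0.39,-0.023,0.004],[0,0,-0.0637]]
    - [[0.4,-0.023,0.006],[0,0,-0.0637]]
    - [[0.4,-0.023,0.006],[0,0,-0.0637]]
    - [[0.4,-0.023,0.006],[0,0,-0.0637]]

```text
time_s: 7.25
ee_pos: [0.5303, 0.2121, 0.1999]
orientation: [0.681, 0.732, -0.001, 0.0]
force: [0.7, -0.4, -0.3]
gripper_width: 0.05
grasp_force: 0.0
```

Run:
```python
from h import *
rel([.529,.214,.097])
i=read_camera("wrist")
cv2.imwrite("pics/w3.png",cv2.cvtColor(i,cv2.COLOR_RGB2BGR))
m=mask(i,"blue");m[:100]=0;m[265:]=0;v,u=np.nonzero(m);r=cv2.minAreaRect(np.c_[u,v].astype(np.float32));print(len(u),r,w2((u.mean(),v.mean()),.127))
```

```text
ee [0.5303 0.2121 0.1999] t 7.25 toolx [-0.072  0.997 -0.001] tooly [ 0.997  0.072 -0.001]
shift [ 0.0021 -0.001   0.1029]
1852 ((315.9999694824219, 190.99996948242188), (99.99998474121094, 17.999996185302734), 90.0) [0.53062519 0.2254286  0.127     ]
```

View pics/w3.png

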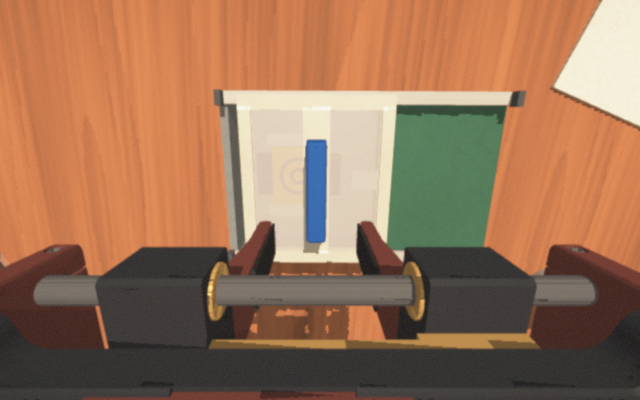

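The blue bar spans columns 307–326, rows 141–242. It is centred between the fingers and upright, with the rails level. Descend with a 6 mm shift along the bar, then push open.

Call:
steer_hand:
  moves:
    - [[0.006,0,0.05],[0,0,0]]
    - [[0.006,0,0.08],[0,0,0]]
    - [[0.006,0,0.1],[0,0,0]]
    - [[0.006,0,0.103],[0,0,0]]
    - [[0.006,0,0.103],[0,0,0]]
    - [[0.006,0,0.103],[0,0,0]]

```text
time_s: 8.05
ee_pos: [0.5305, 0.2205, 0.0989]
orientation: [0.681, 0.733, 0.001, 0.0]
force: [0.5, -0.2, -0.0]
gripper_width: 0.05
grasp_force: 0.0
```

Call:
steer_hand:
  moves:
    - [[0,0.01,0],[0,0,0]]
    - [[0,0.02,0],[0,0,0]]
    - [[0,0.035,0],[0,0,0]]
    - [[0,0.05,0],[0,0,0]]
    - [[0,0.065,0],[0,0,0]]
    - [[0,0.08,0],[0,0,0]]
    - [[0,0.095,0],[0,0,0]]
    - [[0,0.11,0],[0,0,0]]
    - [[0,0.115,0],[0,0,0]]
    - [[0,0.115,0],[0,0,0]]

```text
time_s: 9.3
ee_pos: [0.6452, 0.2288, 0.0973]
orientation: [0.681, 0.733, 0.0, 0.0]
force: [0.1, -0.6, -0.2]
gripper_width: 0.0501
grasp_force: 0.0
```

Call:
steer_hand:
  moves:
    - [[0,0.004,0],[0,0,0]]
    - [[0,0.008,0],[0,0,0]]
    - [[0,0.008,0],[0,0,0]]

```text
time_s: 9.68
ee_pos: [0.6526, 0.2295, 0.0975]
orientation: [0.68, 0.733, 0.0, 0.0]
force: [-1.9, -0.2, -1.1]
gripper_width: 0.0502
grasp_force: 0.6
```

Call:
steer_hand:
  moves:
    - [[0,0.003,0],[0,0,0]]
    - [[0,0.006,0],[0,0,0]]
    - [[0,0.006,0],[0,0,0]]

```text
time_s: 10.05
ee_pos: [0.6568, 0.2297, 0.0974]
orientation: [0.68, 0.733, -0.002, -0.001]
force: [-8.5, -1.9, 2.4]
gripper_width: 0.0502
grasp_force: 4.0
```

Call:
steer_hand:
  moves:
    - [[0,0.003,0],[0,0,0]]
    - [[0,0.005,0],[0,0,0]]
    - [[0,0.005,0],[0,0,0]]

```text
time_s: 10.42
ee_pos: [0.6569, 0.2297, 0.0971]
orientation: [0.68, 0.733, -0.006, -0.003]
force: [-24.4, -6.1, 13.2]
gripper_width: 0.0502
grasp_force: 12.5
```

Firm stop at 24 N after about 0.11 m of travel, so blue is fully open. Centre on the bar, lift, move clear and check.

Call:
steer_hand:
  moves:
    - [[0,-0.01,0],[0,0,0]]
    - [[0,-0.021,0],[0,0,0]]
    - [[0,-0.021,0],[0,0,0]]
    - [[0,-0.021,-0.05],[0,0,0]]
    - [[0,-0.021,-0.11],[0,0,0]]
    - [[0.02,-0.07,-0.15],[0,0,0]]
    - [[0.02,-0.13,-0.17],[0,0,0]]
    - [[0.02,-0.19,-0.18],[0,0,0]]
    - [[0.02,-0.22,-0.18],[0,0,0]]
    - [[0.02,-0.22,-0.18],[0,0,0]]
    - [[0.02,-0.22,-0.18],[0,0,0]]
    - [[0.02,-0.22,-0.18],[0,0,0]]

```text
time_s: 11.92
ee_pos: [0.4437, 0.2338, 0.2774]
orientation: [0.681, 0.732, 0.0, -0.0]
force: [-0.5, -0.5, 0.3]
gripper_width: 0.05
grasp_force: 0.0
```

Run:
```python
from h import *
i=read_camera("scene");j=read_camera("top")
cv2.imwrite("pics/s3.png",cv2.cvtColor(np.vstack([cv2.resize(i,(480,300)),cv2.resize(j,(480,300))]),cv2.COLOR_RGB2BGR))
```

```text
(no output)
```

View pics/s3.png

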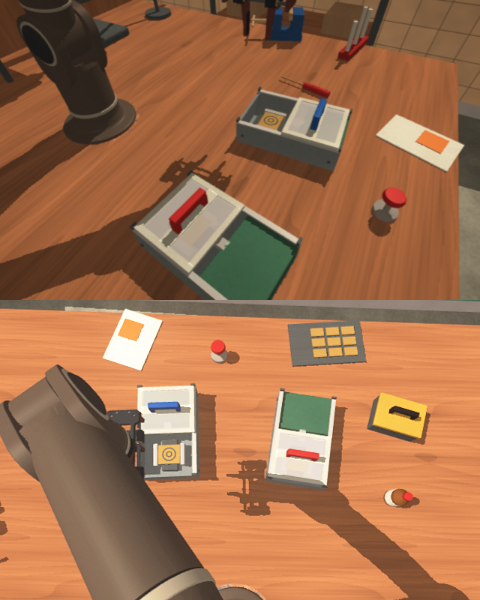

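The red guard is shut over its bay, handle at about (303,454). The blue guard is at the far end stops, handle at about (164,406), with its marked plate exposed. The arm is clear of everything.

```bash
python3 -c "
from cell import ctrl, status, read_camera, get_calibration
print(ctrl.finish_job())"
```

```text
the job is handed in; nothing more can be done
None
```

The red guard was pushed fully shut first, then the blue guard fully open, each to a firm stop; the arm was clear of both when I handed the job in at about 12 s.

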